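# Set the plate gap on a wafer iron

### The job

Press the lid of the white wafer iron down until it snaps shut past its catch, then turn the black grip of the dial on the lid clockwise (seen from above) until it seats against its stop. Then back it off a quarter turn anticlockwise to leave the gap for a thin wafer, and finish still gripping the dial there, with the lid shut, so that the setting cannot creep. Leave the butter, tub, spoon and brush where they are.

Things in the scene. Friction and masses are not known exactly. Their poses are not given: they have to be found in the camera images.
- iron: Base of the round white wafer iron, 240 mm in diameter, fixed to the table. Origin at the middle of its underside on the table; its -x axis points to its front (the lid's tongue), +x to the hinge, z up. The hinge line lies 125 mm behind the origin and 45 mm up.
- lid (a joint): Angle of the lid, rad: 0 shut (mechanical stop), growing as the front rises, 1.1 fully open. The hinge is stiff, the lid stays where it is left; pushing it down at the tongue takes 1 to 4 N. A sprung steel catch at the front stops it at about 0.045 (tongue 12 mm too high): there it takes 9 to 11 N at the tongue to snap it through, after which the catch holds it at 0. About 14 N upwards at the tongue pulls it open again. Pressing on at 0 meets a rigid stop.
- lid_hinge (a point): Point on the hinge line of the lid, at its middle. Axes as the lid's: y along the hinge, -x towards the lid's front, z out of the lid's top.
- lid_tongue (a point): Place to press: top face of the flat white tongue at the front of the lid (70 mm wide, pressing pad 30 mm deep, grey patch), 263 mm from the hinge line and 18 mm above the lid's rim plane; 63 mm above the table when shut. Axes as the lid's.
- dial (a joint): Angle of the dial screw in the lid's centre, rad, growing clockwise seen from above. It seats hard against its stop at 3.142 (red pointer towards the hinge, +x of the iron); 0 is the other stop (pointer to the tongue); at 1.571 the pointer shows to the iron's +y side. About 0.05 N m of friction, stays where it is left, turns without rising; it can be let go and regripped.
- dial_bar: The dial's grip: upright black bar 48 mm long (its x axis), 14 mm thick (its y axis), 34 mm high, with a red pointer stripe at its -x end. It turns with the dial and tips with the lid. Origin at the middle of the bar's underside, on the dial's axis, where the bar stands on a pale disc of 66 mm diameter; 83 mm above the table when the lid is shut.
- dial_grip (a point): Grip point in the bar, 22 mm above its underside (12 mm below its top), 105 mm above the table when the lid is shut. Axes as the bar's. The fingers go down on both 14 mm sides of the bar.
- butter: Bystander: orange butter pack, 100 x 65 x 36 mm, origin under its centre.
- tub: Bystander: pale storage tub with purple lid, 156 x 91 x 97 mm, origin under its centre.
- spoon: Bystander: steel spoon lying flat, 200 mm long along its x, about 20 mm high, origin under its middle.
- brush: Bystander: pastry brush with green handle, 200 mm long along its x, about 20 mm high, origin under its middle.

How it is judged:
By the outcome, as a careful person would: the job done as asked, in the order asked, and still so for the second after the job is handed in, while the arm keeps its last pose, push and grip.
It also fails if it takes over 58 s, if anything falls off the work surface, if the arm or the gripper's body presses on something with over 40 N, if the wrist force passes 120 N, or if a joint passes its speed limit or range.

### The arm

A 6-joint arm with a two-finger parallel gripper is mounted at the origin on the work surface. World frame = base frame: x ahead of the robot, y to its left, z up, the work surface at z = 0. Lengths are in mm, angles in rad, forces in N, time in s.
With the tool pointing down it reaches from about 250 to 725 mm from the base axis. Payload 9.7 kg.
Tool frame: the origin (TCP) lies at the very end of the fingers, on their centre line; the grasp point (between the pads) lies 19 mm behind it; y points along the fingers, x is the direction in which the jaws open and shut, and the axes are right-handed (so a half turn about y gives the same grasp; the last joint's range is limited). The gripper opens to 85 mm and grips with 20 to 120 N. Pads are 22 mm wide; open, the fingers measure 114 mm over their backs; the gripper's body (76 mm by 85 mm) begins 54 mm behind the grasp point. The pads swing forward as they close: fully open they stand 13 mm farther back than shut.
Start: joints at [-1.148, 0.087, 0.176, 1.66, 0, 1.571], TCP at [225.67, -501.567, 202.484] pointing down, gripper open.
Joint ranges: [-3.13, 3.13], [-0.85, 1.81], [-1.15, 1.24], [-2.2, 2.28], [-1.44, 1.52], [-3.14, 3.14]. Speed limits (rad/s): [2.22, 2.22, 2.57, 3.14, 3.14, 3.14].

### API

Orientations are given as a unit quaternion [w, x, y, z].
In Python, from cell import monitor, eyes, sign_off gives the robot as it stands.
- The arm moves only by the shell command python3 -m jog 'ROWS' [OPENING] [FORCE]. ROWS is JSON, a list that holds one entry, the list of rows, each a list of 6 numbers: the shift along the tool's x, y, z in mm, then the turn, a rotation vector about the tool's x, y, z in degrees. In form: [[[tx, ty, tz, rx, ry, rz], ...]]. A call has 1 to 20 rows; each row shifts and turns the commanded pose from where the row before left it, along the tool's axes as they then stand; what a row does not reach is not made up. A row lasts 1/12 s, in which the tool goes at most 41.7 mm and 7.16 degrees, less where a joint would pass 70% of its speed; a pose out of reach is approached as far as the arm can. A call is refused whole if a number of a shift passes 41.7 or a number of a turn 7.16, either way. A call with a gripper value outside its range is refused whole. OPENING is the finger opening in mm, from 0 to 85.4, set as the call begins (- or left out, the last holds). The fingers move at their own pace and stop on an object; FORCE is the grip in N (left out, the last holds). Time passes only in rows, so rows that do not move let the fingers close. It gives the time, the measured TCP pose, the force and the opening at its end, in the units of the state.
- monitor.get_state(): the state, without advancing time (a new reading comes with each control period).
- eyes.capture(name): name is "side" or "top" or "wrist"; returns the picture (384x512x3 uint8, red, green, blue); there is no depth.
- eyes.get_calibration(name): a dict with "vertical_fov" (degrees; the focal length in pixels is half the picture's height over the tangent of half this angle, whatever the lens; pixels are square), "cx", "cy" (the principal point, pixels), "k1" (the pictures are not rectified: a ray, as slopes to the right and down, at radius r is drawn at 1 + k1 r^2 times it, then the intrinsics apply), "world_from_camera" (4x4, takes a point from camera to world coordinates); the wrist camera has in their place "mount" (4x4, takes a point from camera to tool coordinates, whose origin is the TCP and whose axes are the tool frame's). Camera axes: x right, y down, z forward; pixel columns grow to the right and rows downward; lengths in mm; the calibration is good to about 2 mm. A picture is of the moment at which its call begins: read the wrist's pose just before it. get_calibration takes no time and is no camera call.
- sign_off(): hands the job in, once; it reports no verdict.
The state is a dict: "time_s": time; "qpos": joint angles; "joint_velocities": joint speeds; "effort": joint torques, N m; "eef_pos": TCP position; "tcp_rot": TCP orientation; "contact_force": force on the tool from outside, world axes, zero at the start; "torque": the same for the moment, N m; "grip_width": opening from 0.0 (shut) to 1.0 (fully open).
Only numpy, scipy, OpenCV 4.12 (cv2) and the standard library are available. Lean on these libraries where they do the work, as an engineer would, in place of code of your own. Each camera call takes 0.05 s, during which the arm holds its last target. There are 200 camera calls.

## Working session

There is one attempt and no reset: what is moved stays moved. The work goes in short steps, Python scripts to look and compute and a shell command to move; the robot and the scene stay as the last step left them, time stands still between calls to the robot, and variables do not carry over. Pictures are saved under pics/ and viewed, on a budget of 10 in all, crops included, one or two more only if the job needs it, and the job is handed in when it is done.

```bash
mkdir -p pics; ls; python3 - <<'E'
from cell import monitor, eyes
import cv2, numpy as np
s=monitor.get_state(); print(s)
for n in ("side","top"):
    im=eyes.capture(n); cv2.imwrite(f"pics/{n}0.png",im[:,:,::-1])
    print(n,eyes.get_calibration(n))
print(eyes.get_calibration("wrist"))
E
```

```text
pics
{'time_s': 0.0, 'qpos': array([-1.14798705e+00,  8.74392950e-02,  1.75108674e-01,  1.65979715e+00,
       -5.47320504e-06,  1.57081609e+00]), 'joint_velocities': array([-2.51014588e-04,  1.82269505e-03, -3.92111600e-05,  1.35507188e-03,
       -1.94610092e-03,  6.76290061e-04]), 'effort': array([-3.56983865e-04, -5.20391607e+01,  4.64799535e+01,  1.63403997e-02,
       -5.25690621e-05,  3.01977127e-05]), 'eef_pos': array([ 225.56306128, -501.31523904,  201.78145581]), 'tcp_rot': array([ 0.59403536, -0.59352741,  0.38435396, -0.38356126]), 'contact_force': array([ 0.44779601, -0.06522728,  0.19266204]), 'torque': array([-0.02374165,  0.00466646,  0.01108237]), 'grip_width': 1.0023282883483153}
side {'vertical_fov': 55.34531074521643, 'cx': 257.7239870679838, 'cy': 191.65495040005467, 'k1': -0.0004757592187945972, 'world_from_camera': array([[-7.71477328e-01, -3.56357456e-01,  5.27097805e-01,
         2.22646933e+01],
       [-6.35897779e-01,  4.59675359e-01, -6.19945625e-01,
         6.91212290e+02],
       [-2.13716269e-02, -8.13454318e-01, -5.81236033e-01,
         7.12453363e+
[... 336 characters left out ...]
-01,  2.30735800e-02, -2.69989924e-03,
         3.63254742e+01],
       [-1.36485176e-03, -1.74356330e-01, -9.84681678e-01,
         1.09163880e+03],
       [ 0.00000000e+00,  0.00000000e+00,  0.00000000e+00,
         1.00000000e+00]])}
{'vertical_fov': 64.45093083105813, 'cx': 257.6394358698203, 'cy': 191.09438844976, 'k1': -0.005923791280568002, 'mount': array([[ 9.99999791e-01,  3.59125044e-04, -5.37874205e-04,
         1.29526318e+00],
       [ 6.23906150e-04, -3.16609174e-01,  9.48555872e-01,
        -1.70613309e+02],
       [ 1.70354261e-04, -9.48556009e-01, -3.16609332e-01,
         8.27147658e+01],
       [ 0.00000000e+00,  0.00000000e+00,  0.00000000e+00,
         1.00000000e+00]])}
```

View pics/side0.png

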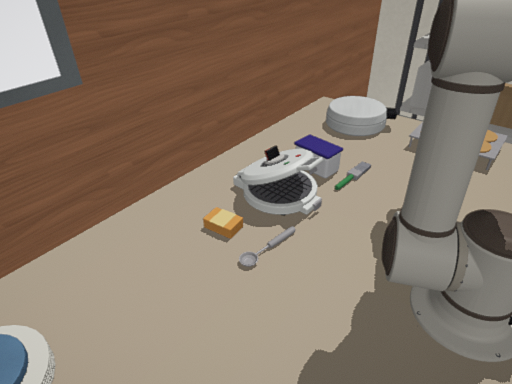

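View pics/top0.png

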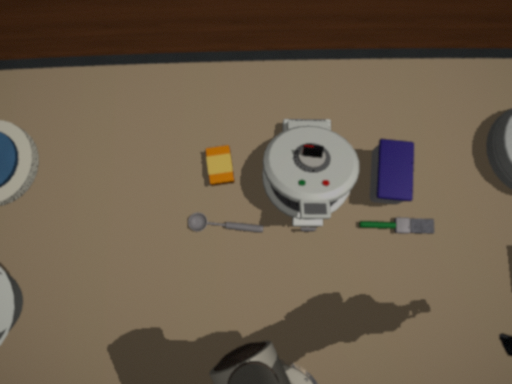

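The side view shows the iron near (280,180) with its lid ajar. In the top view the iron is at about (310,170), the hinge at (306,125), the tongue at (315,210) and the dial bar at (313,152). Butter, tub, spoon and brush stand clear of it. I'll enlarge this.

```bash
python3 - <<'E'
import cv2, numpy as np
t=cv2.imread("pics/top0.png")[105:245,250:370]; s=cv2.imread("pics/side0.png")[135:225,225:335]
a=cv2.resize(t,None,fx=4,fy=4,interpolation=cv2.INTER_CUBIC)
b=cv2.resize(s,(0,0),fx=2.9,fy=2.9,interpolation=cv2.INTER_CUBIC)
c=np.zeros((560,799,3),np.uint8); c[:,:480]=a; c[:b.shape[0],480:480+b.shape[1]]=b[:,:319]
cv2.imwrite("pics/crop0.png",c)
E
cat > h.py <<'E'
from cell import monitor, eyes
import numpy as np, cv2
from scipy.spatial.transform import Rotation as R
def ray(name,px,T=None):
    c=eyes.get_calibration(name); f=192/np.tan(np.radians(c["vertical_fov"])/2)
    K=np.array([[f,0,c["cx"]],[0,f,c["cy"]],[0,0,1]])
    p=cv2.undistortPoints(np.array([[px]],float),K,np.array([c["k1"],0,0,0]))[0,0]
    M=T if T is not None else c["world_from_camera"]
    return M[:3,3],M[:3,:3]@np.r_[p,1]
def onz(name,px,z,T=None):
    o,d=ray(name,px,T); return o+d*(z-o[2])/d[2]
def two(r1,r2):
    (o1,d1),(o2,d2)=r1,r2
    s=np.linalg.lstsq(np.c_[d1,-d2],o2-o1,rcond=None)[0]
    a,b=o1+s[0]*d1,o2+s[1]*d2
    return (a+b)/2,np.linalg.norm(a-b)
def tool():
    s=monitor.get_state(); q=s["tcp_rot"]
    return s,R.from_quat(np.r_[q[1:],q[0]])
def wristT():
    s,r=tool(); M=np.eye(4); M[:3,:3]=r.as_matrix(); M[:3,3]=s["eef_pos"]
    return M@eyes.get_calibration("wrist")["mount"]
E
```

```text
(no output)
```

View pics/crop0.png

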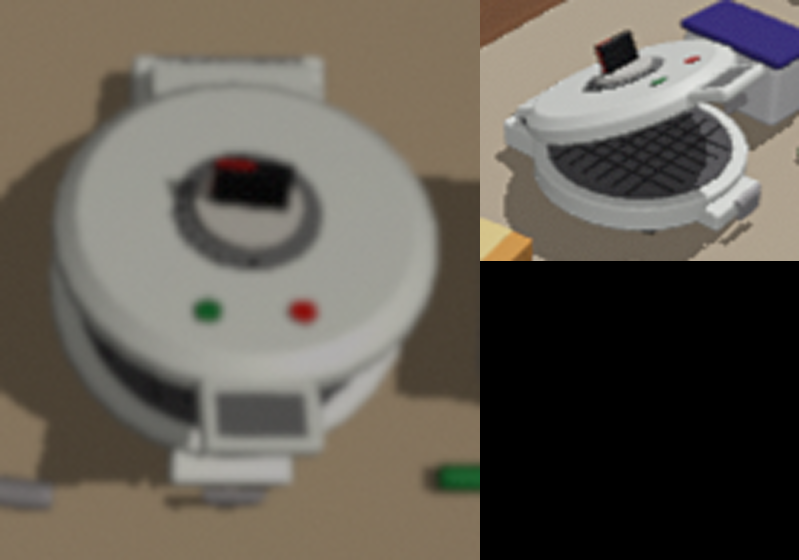

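The enlargement shows the grey tongue pad at (262,413) in the crop (full picture about (315.5,208)). The dial bar lies roughly crossways, with its red end to the left and hingewards, so the dial is a bit past 1.57. The lid is about 0.3 rad open.

```bash
python3 - <<'E'
from h import *
p,e=two(ray("top",(315.5,208.2)),ray("side",(312.9,161.6))); print("tongue",p.round(1),e.round(1))
# base front latch (top face), hinge bracket corners
f=lambda x,y:(x/4+250,y/4+105)
for z in (30,45,60):
  l,r=[onz("top",f(*a),z) for a in((137,60),(322,60))]
  print(z,"hinge",l.round(1),r.round(1),"mid",((l+r)/2).round(1),"yaw",np.degrees(np.arctan2(-(l-r)[0],(l-r)[1])).round(1))
print("front latch", [onz("top",f(*a),40).round(1) for a in((175,455),(290,458))])
b,e=two(ray("top",f(252,172)),ray("side",((615-480)/2.9+225,35/2.9+135))); print("bar top",b.round(1),e.round(1))
s,r=tool(); print(r.as_matrix().round(2))
E
```

```text
tongue [ 489.9 -101.8  166.5] 7.7
30 hinge [754.4 -46.7  30. ] [ 751.8 -173.1   30. ] mid [ 753.1 -109.9   30. ] yaw -1.2
45 hinge [749.1 -45.6  45. ] [ 746.5 -170.2   45. ] mid [ 747.8 -107.9   45. ] yaw -1.2
60 hinge [743.7 -44.4  60. ] [ 741.2 -167.2   60. ] mid [ 742.4 -105.8   60. ] yaw -1.2
front latch [array([483.1, -61. ,  40. ]), array([ 479.4, -135.3,   40. ])]
bar top [ 635.5 -101.3  165.5] 0.5
[[ 0.41 -0.    0.91]
 [-0.91  0.    0.41]
 [-0.   -1.   -0.  ]]
```

```bash
python3 -m jog '[[[-16.1,-2,25.3,0,0,0],[-16.1,-2,25.3,0,0,0],[-16.1,-2,25.3,0,0,0],[-16.1,-2,25.3,0,0,0],[-16.1,-2,25.3,0,0,0],[-16.1,-2,25.3,0,0,0],[-16.1,-2,25.3,0,0,0],[-16.1,-2,25.3,0,0,0],[-16.1,-2,25.3,0,0,0],[-16.1,-2,25.3,0,0,0],[-16.1,-2,25.3,0,0,0],[-16.1,-2,25.3,0,0,0],[-16.1,-2,25.3,0,0,0],[-16.1,-2,25.3,0,0,0],[-16.1,-2,25.3,0,0,0],[-16.1,-2,25.3,0,0,0]]]' 0 40
python3 -m jog '[[[0,0,0,0,-7,0],[0,0,0,0,-7,0],[0,0,0,0,-7,0],[0,0,0,0,-7,0],[0,0,0,0,-7,0],[0,0,0,0,-7,0],[0,0,0,0,-7,0],[0,0,0,0,-7,0],[0,0,0,0,-7,0],[0,0,0,0,-1.5,0],[0,0,0,0,0,0],[0,0,0,0,0,0]]]'
python3 - <<'E'
from h import *
s,r=tool(); print(s["qpos"].round(3),s["eef_pos"].round(1),r.as_matrix().round(3),s["contact_force"].round(1))
cv2.imwrite("pics/w1.png",eyes.capture("wrist")[:,:,::-1])
E
```

```text
time_s: 1.43
eef_pos: [489.6, -99.1, 234.3]
tcp_rot: [-0.594, 0.594, -0.384, 0.384]
contact_force: [-0.6, -1.5, -0.5]
grip_width: -0.007
time_s: 2.43
eef_pos: [489.1, -100.5, 234.2]
tcp_rot: [0.707, -0.707, 0.009, -0.008]
contact_force: [-0.5, -0.6, -0.3]
grip_width: -0.003
[-0.203 -0.02   0.128  1.719  0.     1.392] [ 489.1 -100.5  234.2] [[ 1.    -0.001  0.024]
 [-0.024  0.     1.   ]
 [-0.001 -1.     0.   ]] [-0.5 -0.6 -0.3]
```

View pics/w1.png

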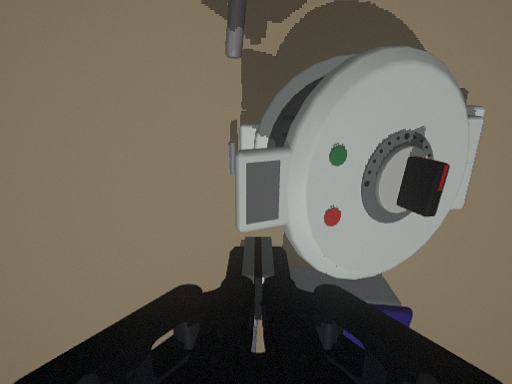

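The wrist view shows the grey tongue pad at about (263,193) and the bar at (425,187), with the red stripe on the +y half of its top, so the pointer is near +y (about 1.6–1.7).

```bash
python3 - <<'E'
from h import *
T=wristT()
for a in (("top",(315.5,208.2)),("side",(312.9,161.6))):
    p,e=two(ray("wrist",(263,193),T),ray(*a)); print(p.round(1),e.round(1))
E
```

```text
[ 494.2 -100.6  165.8] 2.1
[ 491.9 -104.9  163. ] 8.3
```

```bash
python3 -m jog '[[[0,12,0,0,0,0],[0,12,0,0,0,0],[0,12,0,0,0,0],[0,12,0,0,0,0],[0,8,0,0,0,0],[0,4,0,0,0,0],[-1.5,4,0,0,0,0],[-1.5,4,0,0,0,0],[-1.5,4,0,0,0,0],[-1.5,4,0,0,0,0],[-1.5,4,0,0,0,0],[-1.5,4,0,0,0,0]]]'
python3 -m jog '[[[-1.5,5,0,0,0,0],[-1.5,5,0,0,0,0],[-1.5,5,0,0,0,0],[-1.5,5,0,0,0,0],[-1.5,5,0,0,0,0],[-1,4,0,0,0,0],[-1,4,0,0,0,0],[-1,4,0,0,0,0],[-1,4,0,0,0,0],[-1,4,0,0,0,0]]]'
```

```text
time_s: 3.48
eef_pos: [480.0, -100.4, 150.3]
tcp_rot: [-0.707, 0.707, -0.008, 0.008]
contact_force: [-0.5, 0.5, 0.5]
grip_width: 0.004
time_s: 4.32
eef_pos: [467.6, -100.1, 105.1]
tcp_rot: [0.707, -0.707, 0.008, -0.008]
contact_force: [0.8, -1.0, 1.8]
grip_width: 0.003
```

```bash
python3 -m jog '[[[-0.7,4,0,0,0,0],[-0.7,4,0,0,0,0],[-0.7,4,0,0,0,0],[-0.6,4,0,0,0,0],[-0.5,4,0,0,0,0],[-0.5,3,0,0,0,0],[-0.3,2,0,0,0,0],[-0.3,2,0,0,0,0],[0,0,0,0,0,0]]]'
```

```text
time_s: 5.07
eef_pos: [463.2, -99.9, 78.1]
tcp_rot: [0.707, -0.707, 0.008, -0.008]
contact_force: [0.1, 0.6, -0.2]
grip_width: -0.002
```

```bash
python3 -m jog '[[[-0.2,1,0,0,0,0],[-0.2,1,0,0,0,0],[-0.2,1,0,0,0,0],[-0.2,1,0,0,0,0],[0,0,0,0,0,0]]]'
```

```text
time_s: 5.48
eef_pos: [462.5, -100.0, 74.3]
tcp_rot: [0.707, -0.707, 0.008, -0.008]
contact_force: [-0.4, 0.4, -0.1]
grip_width: 0.005
```

```bash
python3 - <<'E'
from h import *
s=eyes.capture("side")[135:225,225:335,::-1]; w=eyes.capture("wrist")[:,:,::-1]
b=cv2.resize(s,(330,270),interpolation=cv2.INTER_CUBIC)
c=np.zeros((560,799,3),np.uint8); c[:270,:330]=b; c[:350,330:]=cv2.resize(w,(469,350))
cv2.imwrite("pics/p2.png",c)
E
```

```text
(no output)
```

View pics/p2.png

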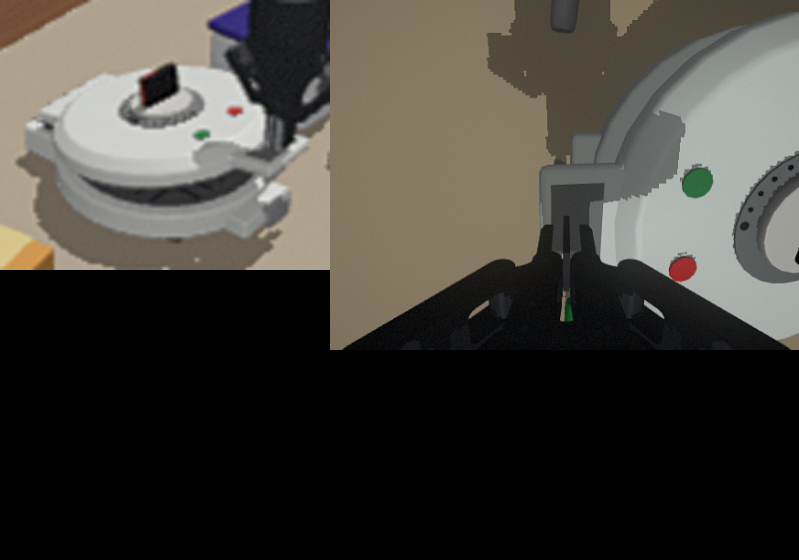

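The fingertips are on the grey pad and the lid is nearly down (a dark gap is still visible), at the catch. I'll keep pressing.

```bash
python3 -m jog '[[[0,1,0,0,0,0],[0,1,0,0,0,0],[0,1,0,0,0,0],[0,0,0,0,0,0]]]'; python3 -m jog '[[[0,1,0,0,0,0],[0,1,0,0,0,0],[0,1,0,0,0,0],[0,0,0,0,0,0]]]'
```

```text
time_s: 5.92
eef_pos: [462.4, -100.0, 71.2]
tcp_rot: [0.707, -0.707, 0.008, -0.008]
contact_force: [0.1, 1.0, -0.1]
grip_width: 0.001
time_s: 6.25
eef_pos: [462.5, -100.0, 68.3]
tcp_rot: [0.707, -0.707, 0.008, -0.008]
contact_force: [-0.1, 0.1, -0.3]
grip_width: -0.004
```

```bash
python3 -m jog '[[[0,1,0,0,0,0],[0,1,0,0,0,0],[0,0,0,0,0,0]]]'; python3 -m jog '[[[0,1,0,0,0,0],[0,1,0,0,0,0],[0,0,0,0,0,0]]]'
```

```text
time_s: 6.5
eef_pos: [462.5, -100.0, 66.3]
tcp_rot: [0.707, -0.707, 0.008, -0.008]
contact_force: [-0.7, -0.5, -0.1]
grip_width: 0.0
time_s: 6.75
eef_pos: [462.5, -100.0, 64.3]
tcp_rot: [0.707, -0.707, 0.008, -0.008]
contact_force: [-0.0, 0.1, 1.0]
grip_width: -0.001
```

```bash
python3 -m jog '[[[0,1,0,0,0,0],[0,1,0,0,0,0],[0,0,0,0,0,0]]]'; python3 - <<'E'
from h import *
s=eyes.capture("side")[135:225,225:335,::-1]; w=eyes.capture("wrist")[:,:,::-1]
b=cv2.resize(s,(440,360),interpolation=cv2.INTER_CUBIC)
c=np.zeros((360,799,3),np.uint8); c[:,:440]=b; c[:,440:]=cv2.resize(w[60:300,150:390],(359,360))
cv2.imwrite("pics/p3.png",c)
E
```

```text
time_s: 7.0
eef_pos: [462.5, -100.0, 62.3]
tcp_rot: [0.707, -0.707, 0.008, -0.008]
contact_force: [-0.4, 0.1, 0.4]
grip_width: -0.0
```

View pics/p3.png

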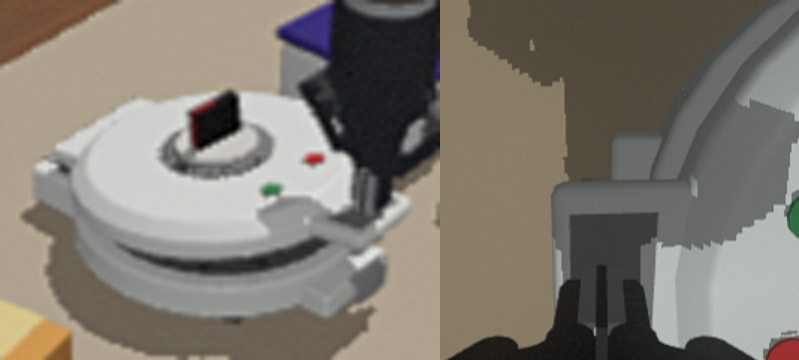

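The lid followed the finger (the green button moved down about 3 px between the pictures). I'll continue in small steps, watching the force.

```bash
python3 -m jog '[[[0,1,0,0,0,0],[0,1,0,0,0,0]]]'; python3 -m jog '[[[0,1,0,0,0,0],[0,0,0,0,0,0]]]'
```

```text
time_s: 7.27
eef_pos: [462.6, -100.0, 60.5]
tcp_rot: [-0.707, 0.707, -0.008, 0.008]
contact_force: [-1.0, -0.1, 1.1]
grip_width: -0.001
time_s: 7.43
eef_pos: [462.4, -99.9, 59.2]
tcp_rot: [0.707, -0.707, 0.008, -0.008]
contact_force: [-0.2, 0.1, 0.7]
grip_width: 0.001
```

```bash
python3 - <<'E'
from h import *
for n,roi in (("side",(225,120,115,120)),("top",(250,100,120,150))):
    im=eyes.capture(n); x,y,w,h=roi; c=im[y:y+h,x:x+w].astype(int)
    r,g,b=c[...,0],c[...,1],c[...,2]
    for nm,m in(("green",(g>r+25)&(g>b+15)),("red",(r>g+60)&(r>b+60))):
        k,l,st,ce=cv2.connectedComponentsWithStats(m.astype(np.uint8))
        print(n,nm,[(st[i,4],(ce[i]+[x,y]).round(1)) for i in range(1,k) if st[i,4]>4])
    np.save(f"{n}.npy",im)
E
```

```text
side green [(np.int32(9), array([292.6, 182.3])), (np.int32(26), array([337.4, 186. ]))]
side red [(np.int32(5), array([275.2, 162. ])), (np.int32(9), array([303.4, 174.7]))]
top green [(np.int32(25), array([299., 197.]))]
top red [(np.int32(15), array([307.2, 162.5]))]
```

```bash
python3 - <<'E'
from h import *
for t,s in(((299,197),(292.6,182.3)),((307.2,162.5),(275.2,162))):
    p,e=two(ray("top",t),ray("side",s)); print(p.round(1),e.round(1))
a,b=[cv2.resize(np.load(f"{n}.npy")[y:y+120,x:x+120,::-1],(399,399),interpolation=cv2.INTER_CUBIC) for n,x,y in(("side",225,125),("top",250,110))]
cv2.imwrite("pics/p4.png",np.hstack([a,b]))
E
```

```text
[531.6 -71.1  93.1] 0.4
[611.6 -90.8 125.4] 1.8
```

View pics/p4.png

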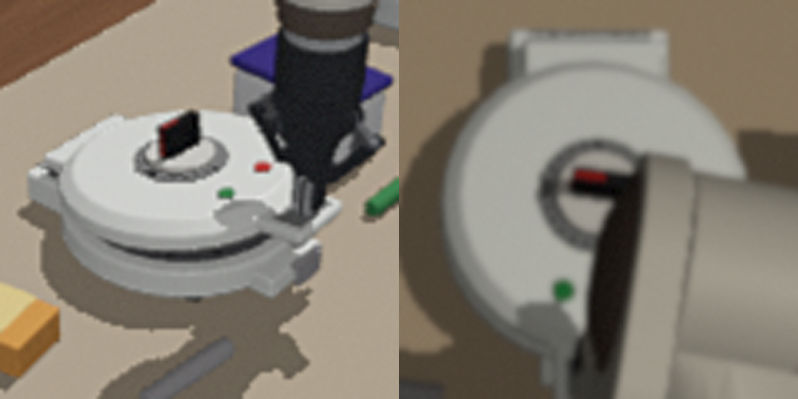

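Lid is at the catch: the red stripe triangulates to z = 125, against 117 when shut. I'll press further.

```bash
python3 -m jog '[[[0,1,0,0,0,0],[0,0,0,0,0,0]]]'; python3 -m jog '[[[0,1,0,0,0,0],[0,0,0,0,0,0]]]';python3 -m jog '[[[0,1,0,0,0,0],[0,0,0,0,0,0]]]'
```

```text
time_s: 7.7
eef_pos: [462.5, -99.9, 58.4]
tcp_rot: [0.707, -0.707, 0.008, -0.008]
contact_force: [0.2, -0.1, 1.2]
grip_width: 0.003
time_s: 7.87
eef_pos: [462.5, -100.0, 57.4]
tcp_rot: [-0.707, 0.707, -0.008, 0.008]
contact_force: [0.6, -0.4, -0.2]
grip_width: 0.001
time_s: 8.03
eef_pos: [462.5, -100.0, 56.3]
tcp_rot: [-0.707, 0.707, -0.008, 0.008]
contact_force: [-0.7, -0.1, 0.8]
grip_width: 0.001
```

```bash
cat >> h.py <<'E'
def blobs(n,roi):
    im=eyes.capture(n); x,y,w,h=roi; c=im[y:y+h,x:x+w].astype(int); r,g,b=c[...,0],c[...,1],c[...,2]
    for nm,m in(("green",(g>r+25)&(g>b+15)),("red",(r>g+60)&(r>b+60))):
        k,l,st,ce=cv2.connectedComponentsWithStats(m.astype(np.uint8))
        print(n,nm,[(int(st[i,4]),(ce[i]+[x,y]).round(1)) for i in range(1,k) if st[i,4]>4])
    return im
E
python3 - <<'E'
from h import *
s=blobs("side",(225,120,100,120)); w=eyes.capture("wrist")
a=cv2.resize(s[150:220,265:335,::-1],(399,399),interpolation=cv2.INTER_CUBIC)
b=cv2.resize(w[100:280,150:330,::-1],(399,399),interpolation=cv2.INTER_CUBIC)
cv2.imwrite("pics/p5.png",np.hstack([a,b]))
E
```

```text
side green [(12, array([292.8, 183.1]))]
side red [(7, array([276., 162.])), (8, array([303.5, 175.5]))]
```

View pics/p5.png

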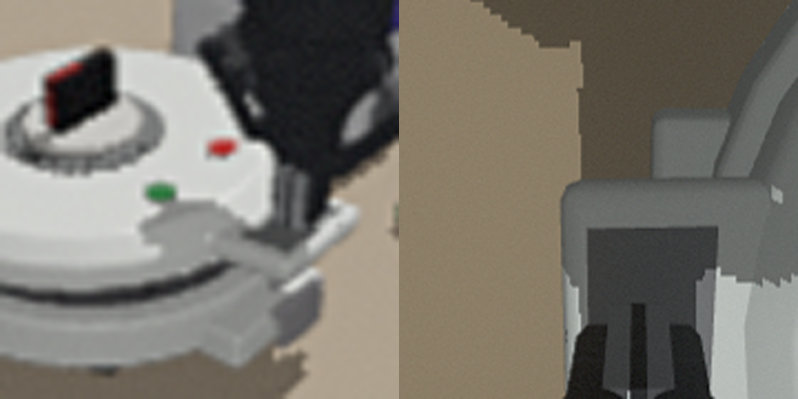

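The finger is on the pad and the lid is still following down (button row 182.3 → 183.1), so the catch isn't reached yet. I'll go on.

```bash
for i in 1; do python3 -m jog '[[[0,1,0,0,0,0],[0,1,0,0,0,0],[0,0,0,0,0,0]]]'; done; python3 -m jog '[[[0,1,0,0,0,0],[0,1,0,0,0,0],[0,0,0,0,0,0]]]'; python3 -m jog '[[[0,1,0,0,0,0],[0,0,0,0,0,0]]]'; python3 -c "
from h import *
blobs('side',(225,120,100,120))"
```

```text
time_s: 8.38
eef_pos: [462.4, -100.0, 54.3]
tcp_rot: [-0.707, 0.707, -0.008, 0.008]
contact_force: [-1.3, 0.4, 0.6]
grip_width: 0.002
time_s: 8.63
eef_pos: [462.5, -100.0, 52.3]
tcp_rot: [0.707, -0.707, 0.008, -0.008]
contact_force: [-0.4, -0.2, -0.3]
grip_width: -0.0
time_s: 8.8
eef_pos: [462.5, -100.0, 51.3]
tcp_rot: [-0.707, 0.707, -0.008, 0.008]
contact_force: [0.1, 0.0, 0.5]
grip_width: -0.002
side green [(13, array([293. , 184.2]))]
side red [(9, array([303.8, 176.4]))]
```

```bash
python3 -m jog '[[[0,1,0,0,0,0],[0,1,0,0,0,0],[0,0,0,0,0,0]]]'; python3 -m jog '[[[0,1,0,0,0,0],[0,0,0,0,0,0]]]';  python3 -m jog '[[[0,1,0,0,0,0],[0,0,0,0,0,0]]]'; python3 -c "
from h import *
blobs('side',(225,120,100,120))"
```

```text
time_s: 9.1
eef_pos: [462.5, -100.0, 49.3]
tcp_rot: [0.707, -0.707, 0.008, -0.008]
contact_force: [0.4, -0.3, 0.2]
grip_width: -0.003
time_s: 9.27
eef_pos: [462.5, -100.0, 48.3]
tcp_rot: [0.707, -0.707, 0.008, -0.008]
contact_force: [-0.0, -0.1, 0.9]
grip_width: 0.002
time_s: 9.43
eef_pos: [462.6, -100.0, 47.5]
tcp_rot: [-0.707, 0.707, -0.008, 0.008]
contact_force: [-0.1, -0.9, 2.0]
grip_width: 0.001
side green [(12, array([293.2, 184.9]))]
side red [(9, array([276.3, 163.3])), (9, array([303.8, 177.4]))]
```

```bash
python3 -m jog '[[[0,1,0,0,0,0],[0,0,0,0,0,0]]]'; python3 -m jog '[[[0,1,0,0,0,0],[0,0,0,0,0,0]]]';  python3 -m jog '[[[0,1,0,0,0,0],[0,0,0,0,0,0]]]'; python3 -c "
from h import *
blobs('side',(225,120,100,120))"
```

```text
time_s: 9.65
eef_pos: [462.6, -100.0, 47.2]
tcp_rot: [-0.707, 0.707, -0.008, 0.008]
contact_force: [-3.4, 0.5, 7.0]
grip_width: -0.002
time_s: 9.82
eef_pos: [462.6, -100.0, 46.8]
tcp_rot: [-0.707, 0.707, -0.008, 0.008]
contact_force: [-5.3, 1.4, 12.4]
grip_width: 0.001
time_s: 9.98
eef_pos: [462.5, -100.0, 45.6]
tcp_rot: [-0.707, 0.707, -0.008, 0.008]
contact_force: [-4.7, 2.4, 11.5]
grip_width: -0.001
side green [(10, array([293. , 185.5]))]
side red [(6, array([276.3, 163.8])), (10, array([304. , 177.5]))]
```

The catch is reached, at about 12 N. I'll press through.

```bash
python3 -m jog '[[[0,1,0,0,0,0],[0,0,0,0,0,0]]]'; python3 -m jog '[[[0,1,0,0,0,0],[0,0,0,0,0,0]]]';  python3 -m jog '[[[0,1,0,0,0,0],[0,0,0,0,0,0]]]'; python3 -c "
from h import *
blobs('side',(225,120,100,120))"
```

```text
time_s: 10.2
eef_pos: [462.3, -100.0, 44.2]
tcp_rot: [-0.707, 0.707, -0.008, 0.008]
contact_force: [-3.4, 1.2, 6.7]
grip_width: -0.0
time_s: 10.37
eef_pos: [462.2, -100.0, 42.8]
tcp_rot: [-0.707, 0.707, -0.008, 0.008]
contact_force: [-4.1, 0.8, 5.5]
grip_width: -0.003
time_s: 10.53
eef_pos: [462.2, -100.0, 41.6]
tcp_rot: [-0.707, 0.707, -0.008, 0.008]
contact_force: [-2.9, 0.1, 4.4]
grip_width: 0.0
side green [(11, array([293.1, 186.4]))]
side red [(10, array([304. , 178.5]))]
```

```bash
python3 -m jog '[[[0,1,0,0,0,0],[0,1,0,0,0,0],[0,0,0,0,0,0]]]'; python3 -m jog '[[[0,1,0,0,0,0],[0,1,0,0,0,0],[0,0,0,0,0,0]]]';  python3 -m jog '[[[0,1,0,0,0,0],[0,0,0,0,0,0]]]'; python3 -c "
from h import *
blobs('side',(225,120,100,120))"
```

```text
time_s: 10.83
eef_pos: [462.6, -100.0, 39.1]
tcp_rot: [0.707, -0.707, 0.008, -0.008]
contact_force: [-0.7, -0.5, 0.9]
grip_width: -0.003
time_s: 11.08
eef_pos: [462.5, -99.9, 37.1]
tcp_rot: [0.707, -0.707, 0.008, -0.008]
contact_force: [-0.3, -0.2, 0.6]
grip_width: 0.001
time_s: 11.25
eef_pos: [462.5, -99.9, 36.2]
tcp_rot: [0.707, -0.707, 0.008, -0.008]
contact_force: [-0.1, -0.4, 0.3]
grip_width: -0.0
side green [(12, array([293.2, 187.9]))]
side red [(7, array([276.7, 165.7])), (12, array([304.2, 179.9]))]
```

```bash
python3 -m jog '[[[0,1,0,0,0,0],[0,1,0,0,0,0],[0,0,0,0,0,0]]]'; python3 -m jog '[[[0,1,0,0,0,0],[0,0,0,0,0,0]]]';  python3 -m jog '[[[0,1,0,0,0,0],[0,0,0,0,0,0]]]'; python3 - <<'E'
from h import *
s=blobs("side",(225,120,100,120)); w=eyes.capture("wrist")
a=cv2.resize(s[140:225,230:335,::-1],(399,323),interpolation=cv2.INTER_CUBIC)
b=cv2.resize(w[100:280,150:330,::-1],(399,323),interpolation=cv2.INTER_CUBIC)
cv2.imwrite("pics/p6.png",np.hstack([a,b]))
E
```

```text
time_s: 11.55
eef_pos: [462.4, -99.9, 34.3]
tcp_rot: [0.707, -0.707, 0.008, -0.008]
contact_force: [0.4, -0.1, 0.3]
grip_width: 0.001
time_s: 11.72
eef_pos: [462.6, -100.0, 34.1]
tcp_rot: [-0.707, 0.707, -0.008, 0.008]
contact_force: [-1.8, 1.4, 5.4]
grip_width: 0.002
time_s: 11.88
eef_pos: [462.6, -100.0, 34.0]
tcp_rot: [-0.707, 0.707, -0.008, 0.008]
contact_force: [-6.4, 0.9, 14.0]
grip_width: -0.002
side green [(12, array([293.2, 187.9]))]
side red [(7, array([276.7, 165.7])), (12, array([304.2, 179.9]))]
```

View pics/p6.png

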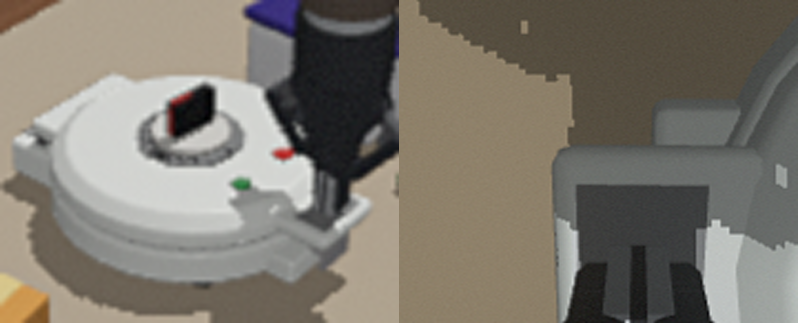

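The lid is shut: no gap is left, the button stays at row 187.9 under a rigid 14 N, and the force peaked and fell away through the catch. The real fingertips sit about 29 mm short of the reported TCP, since contact was at z = 34 for a 63 mm pad. Now up and over the dial, with a half turn to keep room in the last joint.

```bash
python3 -m jog '[[[0,-6,0,0,0,0],[0,-14,0,0,0,0],[0,-20,0,0,0,0],[0,-20,0,0,0,0],[0,-20,0,0,0,0],[0,-20,0,0,0,0],[0,-20,0,0,0,0],[0,-20,0,0,0,0],[0,-20,0,0,0,0],[14,0,0,0,0,0],[14,0,0,0,0,0],[14,0,0,0,0,0],[14,0,0,0,0,0],[14,0,0,0,0,0],[14,0,0,0,0,0],[14,0,0,0,0,0],[14,0,0,0,0,0],[14,0,0,0,0,0],[14,0,0,0,0,0]]]' 85
python3 -m jog '[[[0,0,0,0,-7,0],[0,0,0,0,-7,0],[0,0,0,0,-7,0],[0,0,0,0,-7,0],[0,0,0,0,-7,0],[0,0,0,0,-7,0],[0,0,0,0,-7,0],[0,0,0,0,-7,0],[0,0,0,0,-7,0],[0,0,0,0,-7,0],[0,0,0,0,-7,0],[0,0,0,0,-7,0],[0,0,0,0,-7,0]]]'
python3 -m jog '[[[0,0,0,0,-7,0],[0,0,0,0,-7,0],[0,0,0,0,-7,0],[0,0,0,0,-7,0],[0,0,0,0,-7,0],[0,0,0,0,-7,0],[0,0,0,0,-7,0],[0,0,0,0,-7,0],[0,0,0,0,-7,0],[0,0,0,0,-7,0],[0,0,0,0,-7,0],[0,0,0,0,-7,0],[0,0,0,0,0,0],[0,0,0,0,0,0]]]'
python3 - <<'E'
from h import *
s,r=tool(); print(s["qpos"].round(3),s["eef_pos"].round(1),r.as_matrix().round(3),s["contact_force"].round(1))
cv2.imwrite("pics/w7.png",eyes.capture("wrist")[:,:,::-1])
E
```

```text
time_s: 13.57
eef_pos: [603.2, -103.1, 192.4]
tcp_rot: [0.707, -0.707, 0.008, -0.008]
contact_force: [0.0, -0.7, 1.2]
grip_width: 0.996
time_s: 14.65
eef_pos: [602.6, -103.1, 192.4]
tcp_rot: [0.5, -0.5, -0.5, 0.5]
contact_force: [-0.4, 0.5, 0.4]
grip_width: 0.996
time_s: 15.82
eef_pos: [602.5, -103.1, 192.4]
tcp_rot: [-0.04, 0.04, 0.706, -0.706]
contact_force: [0.1, 0.5, -0.4]
grip_width: 0.992
[-0.169  0.235  0.324  1.66   0.    -1.627] [ 602.5 -103.1  192.4] [[-0.994 -0.    -0.113]
 [ 0.113  0.    -0.994]
 [ 0.    -1.    -0.   ]] [ 0.1  0.5 -0.4]
```

View pics/w7.png

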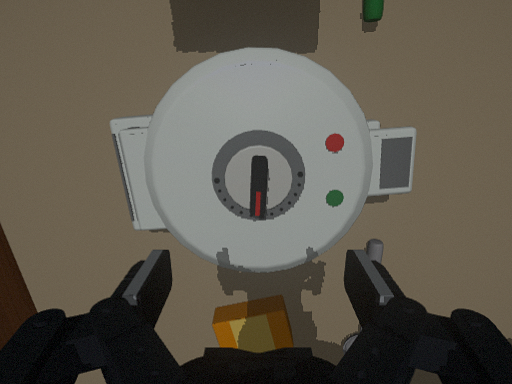

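The wrist view shows the dial disc centred near (258,178) and the bar upright from (259,157) to (258,218) with its red end down (+y). The iron's button row and tongue are to the right.

```bash
python3 - <<'E'
from h import *
im=cv2.imread("pics/w7.png").astype(int); T=wristT(); s,r=tool(); Rm=r.as_matrix()
b,g,rr=im[...,0],im[...,1],im[...,2]
roi=np.zeros(b.shape,bool); roi[150:225,235:285]=True
red=(rr>g+50)&roi; dark=((im.max(2)<70)&roi)
k,l,st,ce=cv2.connectedComponentsWithStats((dark|red).astype(np.uint8)); i=1+np.argmax(st[1:,4]); print(st[i])
ys,xs=np.nonzero(l==i)
P=np.array([onz("wrist",(x,y),117,T)[:2] for x,y in zip(xs,ys)])
(c,wh,a)=cv2.minAreaRect(P.astype(np.float32)); print("bar rect",c,wh,a)
v=np.linalg.svd(P-P.mean(0))[2][0]; v*=np.sign(v[1]); print("axis(+y) deg",np.degrees(np.arctan2(v[1],v[0])).round(1))
ry,rx=np.nonzero(red); print("red",onz("wrist",(rx.mean(),ry.mean()),117,T).round(1))
# grey ring ellipse
ring=((im.max(2)<150)&(im.max(2)-im.min(2)<25)).astype(np.uint8); ring[:125]=0;ring[225:]=0;ring[:,:208]=0;ring[:,310:]=0
cs,_=cv2.findContours(ring,cv2.RETR_EXTERNAL,cv2.CHAIN_APPROX_NONE); q=max(cs,key=cv2.contourArea); e=cv2.fitEllipse(q); print(e)
C=onz("wrist",e[0],82,T); print("dial",C.round(1))
t=onz("wrist",(396,163),63,T); h=onz("wrist",(132,173),60,T); print("tongue",t.round(1),"hinge",h.round(1),"yaw",np.degrees(np.arctan2(C[1]-t[1],C[0]-t[0])).round(2))
print("dial in tool",(Rm.T@(C-s["eef_pos"])).round(1))
E
```

```text
[ 249  156   19   64 1018]
bar rect (603.6560668945312, -105.0819091796875) (56.21210861206055, 15.745993614196777) 83.4732437133789
axis(+y) deg 82.1
red [605.8 -91.4 117. ]
((259.748046875, 181.63668823242188), (102.7513427734375, 111.35529327392578), 80.5980224609375)
dial [ 602.4 -100.6   82. ]
tongue [464.2 -98.8  63. ] hinge [ 732.7 -118.1   60. ] yaw -0.74
dial in tool [  0.3 110.4  -2.5]
```

Dial axis is at about (603,-101), the pointer at about 83° (θ ≈ 1.67), and the jaws at 173.5° are already square to the bar. The wrist picture also confirms that the fingertips end about 29 mm behind the reported TCP (41 when open), so the grip needs TCP z ≈ 58.

```bash
python3 -m jog '[[[0,15,-1.2,0,0,0],[0,15,-1.2,0,0,0],[0,15,0,0,0,0],[0,15,0,0,0,0],[0,15,0,0,0,0],[0,15,0,0,0,0],[0,10,0,0,0,0],[0,6,0,0,0,0],[0,6,0,0,0,0],[0,0,0,0,0,0]]]' 50 60; python3 -m jog '[[[0,5,0,0,0,0],[0,5,0,0,0,0],[0,4,0,0,0,0],[0,4,0,0,0,0],[0,4,0,0,0,0],[0,0,0,0,0,0]]]'
python3 - <<'E'
from h import *
w=eyes.capture("wrist"); cv2.imwrite("pics/w8.png",w[:,:,::-1])
E
```

```text
time_s: 16.7
eef_pos: [602.5, -100.6, 79.6]
tcp_rot: [-0.039, 0.039, 0.706, -0.706]
contact_force: [0.5, -0.5, 0.3]
grip_width: 0.588
time_s: 17.2
eef_pos: [602.4, -100.7, 57.5]
tcp_rot: [-0.039, 0.038, 0.706, -0.706]
contact_force: [-1.0, 0.1, 0.1]
grip_width: 0.587
```

View pics/w8.png

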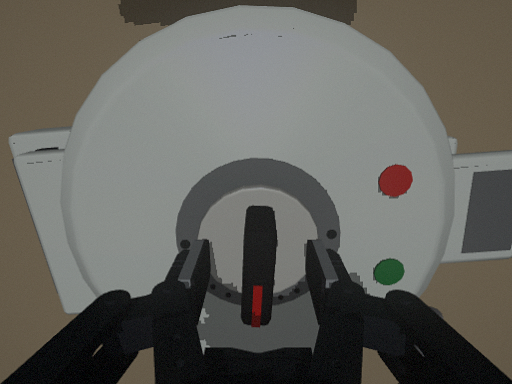

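The bar stands centred between the open fingers at column 260, in line with the jaws. I'll close on it.

```bash
python3 -m jog '[[[0,0,0,0,0,0],[0,0,0,0,0,0],[0,0,0,0,0,0],[0,0,0,0,0,0],[0,0,0,0,0,0],[0,0,0,0,0,0],[0,0,0,0,0,0],[0,0,0,0,0,0]]]' 0 60; python3 -c "
from h import *
s,r=tool(); print(s['torque'].round(3),s['qpos'].round(3),np.degrees(np.arctan2(*r.as_matrix()[[1,0],0])))"
```

```text
time_s: 17.92
eef_pos: [602.5, -100.8, 59.0]
tcp_rot: [0.039, -0.039, -0.706, 0.706]
contact_force: [-4.7, -0.9, 6.4]
grip_width: 0.153
[-0.17   1.     0.003] [-0.166  0.225  0.054  1.4   -0.    -1.627] 173.7166596455885
```

```bash
python3 -m jog '[[[0.7,-1.3,0,0,0,0],[0,0,0,0,0,0],[0,0,0,0,0,0]]]'; python3 -c "
from h import *
s,r=tool(); print(s['torque'].round(3),s['qpos'].round(3),np.degrees(np.arctan2(*r.as_matrix()[[1,0],0])))"
```

```text
time_s: 18.17
eef_pos: [602.4, -100.8, 59.1]
tcp_rot: [0.039, -0.039, -0.706, 0.706]
contact_force: [3.6, -3.1, -7.7]
grip_width: 0.154
[-0.466 -0.935  0.011] [-0.166  0.224  0.053  1.4   -0.    -1.627] 173.71873316044582
```

```bash
python3 -m jog '[[[-0.3,0.6,0.2,0,0,0],[0,0,0,0,3,0],[0,0,0,0,5,0],[0,0,0,0,5,0],[0,0,0,0,5,0],[0,0,0,0,5,0],[0,0,0,0,5,0],[0,0,0,0,5,0],[0,0,0,0,5,0],[0,0,0,0,2,0],[0,0,0,0,0,0]]]'; python3 -c "
from h import *
s,r=tool(); print(s['torque'].round(3),s['qpos'].round(3),np.degrees(np.arctan2(*r.as_matrix()[[1,0],0])))"
```

```text
time_s: 19.08
eef_pos: [603.6, -101.5, 59.1]
tcp_rot: [0.278, -0.28, -0.65, 0.65]
contact_force: [8.5, -4.2, -6.9]
grip_width: 0.156
[-0.885 -1.717 -0.018] [-1.660e-01  2.250e-01  5.400e-02  1.398e+00 -1.000e-03 -9.270e-01] 133.56706151567155
```

```bash
python3 -m jog '[[[-0.7,0.6,-0.3,0,0,0],[0,0,0,0,5,0],[0,0,0,0,5,0],[0,0,0,0,5,0],[0,0,0,0,5,0],[0,0,0,0,5,0],[0,0,0,0,5,0],[0,0,0,0,0,0]]]'; python3 -c "
from h import *
s,r=tool(); print(s['torque'].round(3),s['qpos'].round(3),np.degrees(np.arctan2(*r.as_matrix()[[1,0],0])))"
```

```text
time_s: 19.75
eef_pos: [604.1, -102.4, 59.0]
tcp_rot: [0.437, -0.439, -0.555, 0.555]
contact_force: [5.9, -8.3, -3.9]
grip_width: 0.154
[-1.493 -1.196  0.017] [-0.167  0.226  0.056  1.398 -0.002 -0.4  ] 103.37616564503868
```

```bash
python3 -m jog '[[[-0.8,0.35,-0.3,0,0,0],[0,0,0,0,3,0],[0,0,0,0,3,0],[0,0,0,0,3,0],[0,0,0,0,0,0]]]'; python3 -c "
from h import *
s,r=tool(); print(s['torque'].round(3),s['qpos'].round(3),np.degrees(np.arctan2(*r.as_matrix()[[1,0],0])))"; python3 -m jog '[[[0,0,0,0,2,0],[0,0,0,0,0,0],[0,0,0,0,0,0]]]'; python3 -c "
from h import *
s,r=tool(); print(s['torque'].round(3),s['qpos'].round(3),np.degrees(np.arctan2(*r.as_matrix()[[1,0],0])))"
```

```text
time_s: 20.17
eef_pos: [604.2, -102.7, 59.0]
tcp_rot: [-0.479, 0.481, 0.519, -0.519]
contact_force: [2.7, -5.3, -0.6]
grip_width: 0.155
[-1.131 -0.595 -0.014] [-1.680e-01  2.270e-01  5.700e-02  1.399e+00 -1.000e-03 -2.470e-01] 94.51502551749765
time_s: 20.42
eef_pos: [604.2, -102.7, 59.0]
tcp_rot: [-0.487, 0.489, 0.512, -0.512]
contact_force: [3.3, -6.2, -1.4]
grip_width: 0.157
[-1.192 -0.6   -0.013] [-1.680e-01  2.270e-01  5.700e-02  1.399e+00 -1.000e-03 -2.150e-01] 92.68621715019606
```

```bash
cat > st.py <<'E'
from h import *
s,r=tool(); print(s['torque'].round(3),s['effort'][5].round(3),s['qpos'][5].round(4),np.degrees(np.arctan2(*r.as_matrix()[[1,0],0])).round(2))
E
python3 -m jog '[[[-0.5,0,-0.2,0,2,0],[0,0,0,0,0,0],[0,0,0,0,0,0]]]'; python3 st.py; python3 -m jog '[[[0,0,0,0,1.5,0],[0,0,0,0,0,0],[0,0,0,0,0,0]]]'; python3 st.py;  python3 -m jog '[[[0,0,0,0,1.5,0],[0,0,0,0,0,0],[0,0,0,0,0,0]]]'; python3 st.py
```

```text
time_s: 20.67
eef_pos: [604.2, -102.8, 59.0]
tcp_rot: [-0.496, 0.497, 0.503, -0.503]
contact_force: [2.6, -5.5, 2.1]
grip_width: 0.152
[-0.972 -0.42  -0.079] 0.117 -0.1814 90.76
time_s: 20.92
eef_pos: [604.3, -102.9, 59.0]
tcp_rot: [-0.503, 0.504, 0.497, -0.497]
contact_force: [3.5, -5.3, 2.3]
grip_width: 0.154
[-1.115 -0.411 -0.039] 0.042 -0.1553 89.26
time_s: 21.17
eef_pos: [604.3, -102.9, 59.0]
tcp_rot: [-0.509, 0.51, 0.49, -0.49]
contact_force: [2.0, -6.1, 1.7]
grip_width: 0.149
[-1.198 -0.427  0.39 ] 0.471 -0.1297 87.8
```

```bash
python3 -m jog '[[[0,0,0,0,1,0],[0,0,0,0,0,0],[0,0,0,0,0,0]]]'; python3 st.py;  python3 -m jog '[[[0,0,0,0,1,0],[0,0,0,0,0,0],[0,0,0,0,0,0]]]'; python3 st.py
```

```text
time_s: 21.42
eef_pos: [604.2, -102.9, 59.0]
tcp_rot: [-0.513, 0.514, 0.486, -0.486]
contact_force: [0.8, -6.4, 2.4]
grip_width: 0.157
[-1.275 -0.404  0.92 ] 0.983 -0.113 86.84
time_s: 21.67
eef_pos: [604.5, -102.9, 59.0]
tcp_rot: [-0.517, 0.519, 0.482, -0.481]
contact_force: [3.6, -5.4, 2.0]
grip_width: 0.155
[-1.237 -0.642  1.043] 1.058 -0.0957 85.85
```

The stop is reached: torque climbs at about 0.55 N m/deg from a yaw of about 88.5° to 1.04 N m, with a slight slip of about 0.7° in the grip. Now back 90° from the seated position, which is about 92° of tool turn including wind-up.

```bash
python3 -m jog '[[[-0.5,-0.2,-0.3,0,0,0],[0,0,0,0,-4,0],[0,0,0,0,-6,0],[0,0,0,0,-6,0],[0,0,0,0,-6,0],[0,0,0,0,-6,0],[0,0,0,0,-6,0],[0,0,0,0,-6,0],[0,0,0,0,-6,0],[0,0,0,0,0,0]]]'; python3 st.py
```

```text
time_s: 22.5
eef_pos: [603.9, -101.4, 59.0]
tcp_rot: [-0.287, 0.287, 0.647, -0.645]
contact_force: [-0.3, 6.4, 4.8]
grip_width: 0.153
[1.13  0.129 0.04 ] -2.051 -0.9026 132.11
```

```bash
python3 -m jog '[[[0.4,-0.4,-0.3,0,0,0],[0,0,0,0,-6,0],[0,0,0,0,-6,0],[0,0,0,0,-6,0],[0,0,0,0,-6,0],[0,0,0,0,-6,0],[0,0,0,0,-6,0],[0,0,0,0,-6,0],[0,0,0,0,-3.7,0],[0,0,0,0,0,0],[0,0,0,0,0,0]]]'; python3 st.py; python3 - <<'E'
from h import *
blobs("side",(225,120,100,120))
cv2.imwrite("pics/w9.png",eyes.capture("wrist")[:,:,::-1])
E
```

```text
time_s: 23.42
eef_pos: [602.3, -100.6, 58.9]
tcp_rot: [-0.017, 0.015, 0.708, -0.706]
contact_force: [-7.5, 7.7, 7.4]
grip_width: 0.149
[1.641 1.559 0.048] -0.214 -1.6921 177.39
side green [(13, array([293.3, 188. ]))]
side red [(6, array([277.3, 165.3])), (11, array([304., 180.]))]
```

View pics/w9.png

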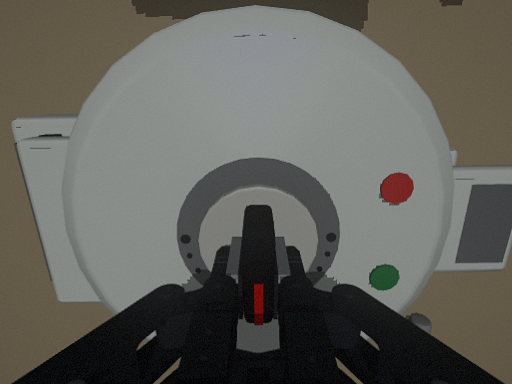

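The picture shows the bar held between the pads, with its red end at (259,305) to the +y side; the lid is flat and the side button row of 188.0 still means shut. I'll relieve the side forces and check the angle against the iron's own features.

```bash
python3 -m jog '[[[0.6,-0.4,-0.6,0,0,0],[0,0,0,0,0,0],[0,0,0,0,0,0],[0,0,0,0,0,0]]]'; python3 st.py; python3 - <<'E'
from h import *
T=wristT(); w=eyes.capture("wrist").astype(int); r,g,b=w[...,0],w[...,1],w[...,2]
def cen(m):
    k,l,st,ce=cv2.connectedComponentsWithStats(m.astype(np.uint8)); i=1+np.argmax(st[1:,4]); return ce[i]
R0=(r>g+60)&(r>b+60); G0=(g>r+25)&(g>b+15); A=R0.copy();A[:,:330]=0; B=R0.copy(); B[:,330:]=0
gr,rd,pt=cen(G0),cen(A),cen(B)
Pg,Pr=onz("wrist",gr,88,T),onz("wrist",rd,88,T); d=Pg-Pr; print("buttons axis",np.degrees(np.arctan2(d[1],d[0])).round(1))
# bar columns at upper (free) part of bar top and the red stripe
dark=(w.max(2)<60); row=np.nonzero(dark[215,240:280])[0]+240; print(row.min(),row.max(),pt.round(1))
P1=onz("wrist",((row.min()+row.max())/2,215),117,T);P2=onz("wrist",pt,117,T); d=P2-P1; print(P1.round(1),P2.round(1),"bar axis",np.degrees(np.arctan2(d[1],d[0])).round(1))
ys,xs=np.nonzero(B); print("stripe fit",cv2.fitLine(np.array([onz("wrist",p,117,T)[:2] for p in zip(xs,ys)],np.float32),cv2.DIST_L2,0,.01,.01).ravel())
E
```

```text
time_s: 23.85
eef_pos: [602.3, -100.6, 59.0]
tcp_rot: [-0.017, 0.015, 0.708, -0.706]
contact_force: [-4.7, 4.9, 2.4]
grip_width: 0.152
[1.121 0.879 0.003] -0.0 -1.6911 177.36
buttons axis 88.1
244 271 [258.  298.5]
[ 602.6 -135.1  117. ] [604.2 -95.  117. ] bar axis 87.7
stripe fit [ 3.4390897e-02  9.9940848e-01  6.0422748e+02 -9.4744064e+01]
```

```bash
python3 -c "
from cell import sign_off; print(sign_off())"
```

```text
the job is handed in; nothing more can be done
None
```

The job is handed in after about 24 s of robot time: the lid is shut, and the gripper still holds the dial a quarter turn back from its stop.

- **Lid:** I pressed the tongue with closed fingers. The force peaked at about 12 N at the catch, fell away, and then met a rigid stop at 14 N. In the side picture the lid button sat at row 187.9 when shut and at 188.0 after the dial work, so the lid stayed shut.
- **Dial:** I turned it clockwise about 85° onto its stop, where the torque rose to about 1.0 N m. Near the end the bar slipped about 0.7° in the fingers, which I estimated and allowed for. I then backed it off 90°.
- **Last check:** The bar axis measured 87.7–88.0° against 88.1° for the iron's y axis. Judging by the stop, that axis is about 88.5°, so the setting is within about 1° of a quarter turn. The grip opening was about 13 mm on the bar and the torque was about 0. Side forces were about 5 N each way.
- **What disagreed:** The fingertips end about 29 mm short of the reported TCP. This showed at contact with the tongue and in the wrist pictures, and I corrected the grip height for it. I viewed 12 pictures, two over the budget.
- **Bystanders:** I did not go near the butter, tub, spoon or brush, but I did not measure them again at the end.

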